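Bolt the lamp box shut

TASK

Shut the lid of the plywood lamp box so that it lies flat, then slide the steel bolt on the box's front deck fully home through the keeper on the lid, and let go. Leave the spirit level, the tape roll and the loose lamp beside the box where they are.

Things in the scene. Friction and masses are not known exactly. Their poses are not given: they have to be found in the camera images.
- lamp_box: Plywood box fixed to the worktop, 260 mm (its x) by 180 mm (its y) by 100 mm high. Origin: centre of its underside; z up, +x from the front (bolt side, towards the robot) to the hinge side. The front part, x = -130 to -8 mm, is a fixed deck with its top at z = 100 mm; the rear part, x = -6 to +130 mm, is under the lid, whose top is flush with the deck when shut. The hinge line runs along the box's y at x = +130 mm, z = 100 mm. Some lamps are fixed inside, well below the lid.
- lid (a joint): Angle of the lid in rad: 0 shut and flat, grows as its front edge rises (up to 1.2); starts about 0.35 to 0.8. The lid is a plywood board 135 mm (from hinge line to free front edge) by 180 mm by 10 mm. Its hinge is stiff: it stays where it is left, and a push of 1 to 5 N on its front half swings it down. A steel keeper, an arch 14 mm long, 24 mm wide and 23 mm high, stands on its top, centred 111 mm from the hinge line, in the middle of its width (y = 0).
- lid_edge (a point): Middle of the lid's free front edge, at its top face, 136 mm from the hinge line. Its axes are those of the lid: x from the free edge to the hinge, z out of the top face.
- bolt (a joint): Slide of the bolt in m: 0 fully drawn back (towards the box's front), 0.045 fully home against its stop; starts at 0 to 0.005. It moves along the box's +x (towards the hinge) with about 3 N of friction and stays where it is left. The 12 mm rod runs at y = 0, 11 mm above the deck, between two arches 23 mm high and 24 mm wide at x = -83 and -13 mm; it enters the keeper at about 0.022 and only when the lid is shut. A lid that is lowered onto the shot bolt is held open by it.
- bolt_grip (a point): Centre of the bolt's upright round steel grip, 18 mm in diameter and 32 mm tall (24 to 56 mm above the deck; this point is 42 mm above the deck, 142 mm above the worktop). Drawn, it lies at x = -70 mm, y = 0 of the box; it moves with the bolt.
- level_mid (a point): Centre of a yellow spirit level, 240 x 26 x 45 mm, standing loose on its edge to the right of the box; leave it alone.
- roll_mid (a point): Centre of a beige roll of tape, 94 mm across and 25 mm high, lying loose to the right of the box; leave it alone.
- bulb_mid (a point): Centre of a white lamp (bulb), 51 mm across and 58 mm high, standing loose to the left of the box; leave it alone.

How it is judged:
By the outcome, as a careful person would: the job done as asked, in the order asked, and still so for the second after the job is handed in, with the robot touching nothing.
It also fails if it takes over 45 s, if anything falls off the work surface, if the arm or the gripper's body presses on something with over 40 N, if the wrist force passes 120 N, or if a joint passes its speed limit or range.

ROBOT

A 6-joint arm with a two-finger parallel gripper is mounted at the origin on a cart in front of the work surface, level with it; the furniture and walls round the work are solid. World frame = base frame: x ahead of the robot, y to its left, z up, the work surface at z = 0. Lengths are in mm, angles in degrees, forces in N, time in s.
With the tool pointing down it reaches from about 300 to 850 mm from the base axis. Payload 4.2 kg.
Tool frame: the origin (TCP) lies at the very end of the fingers, on their centre line; the grasp point (between the pads) lies 19 mm behind it; z points along the fingers, y is the direction in which the jaws open and shut (so a half turn about z gives the same grasp; the last joint's range is limited). The gripper opens to 91 mm and grips with 3 to 60 N. Pads are 32 mm wide; open, the fingers measure 118 mm over their backs; the gripper's body (76 mm by 178 mm) begins 60 mm behind the grasp point.
Start: joints at [-75.573, 18.312, 89.639, -0, 72.044, -1.146], TCP at [154.371, -553.91, 179.776] pointing down, gripper open.
Joint ranges: [-177.97, 177.97], [-48.28, 115.42], [12.27, 149.76], [-77.06, 257.06], [2.81, 150.46], [-146.56, 146.56]. Speed limits (degrees/s): [147.25, 147.25, 180, 180, 180, 180].

INTERFACE

Orientations are given as [roll, pitch, yaw] about the fixed x, y, z axes, in that order (R = Rz(yaw) Ry(pitch) Rx(roll)).
In Python, from workcell import telemetry, grab_frame, job gives the robot as it stands.
- The arm moves only by the tool drive_tool, never from a script. Its argument "moves" is a list of rows, each an object of numbers: "claw": the closure, from -1 (fully open) to 1 (shut); "dx", "dy", "dz": the shift along the tool's x, y, z in units of 20 mm (1.0 is 20 mm); "yaw": the turn about the tool's z in units of 0.15 rad (1.0 is 0.15 rad). In form: [{"claw": .., "dx": .., "dy": .., "dz": .., "yaw": ..}, ...]. A call has 1 to 5 rows; each row shifts and turns the pose as measured when the row begins, along the tool's axes as they then stand; what a row does not reach is not made up. A row lasts 1/8 s, in which the tool goes at most 62.5 mm and 10.7 degrees, less where a joint would pass 70% of its speed; a pose out of reach is approached as far as the arm can. A call with a number of a shift or a turn outside -1 to 1 is refused whole. A call with a gripper value outside its range is refused whole. The fingers move at their own pace and stop on an object; "grip_force" is the grip in N (left out, the last holds). Time passes only in rows, so rows that do not move let the fingers close. It gives the time, the measured TCP pose, the force and the opening at its end, in the units of the state.
- telemetry.state(): the state, without advancing time (a new reading comes with each control period).
- grab_frame(name): name is "side" or "top"; returns a dict with "color" (480x640x3 uint8, blue, green, red), "vertical_fov" (degrees; the focal length in pixels is half the picture's height over the tangent of half this angle, whatever the lens; pixels are square), "cx", "cy" (the principal point, pixels), "pose" (4x4, takes a point from camera to world coordinates). Camera axes: x right, y down, z forward; pixel columns grow to the right and rows downward; lengths in mm; the calibration is good to about 2 mm. A picture is of the moment at which its call begins. There is no depth.
- job.job_done(): hands the job in, once; it reports no verdict.
The state is a dict: "time_s": time; "qpos": joint angles; "qvel": joint speeds; "effort": joint torques, N m; "ee_pos": TCP position; "ee_rot": TCP orientation; "force": force on the tool from outside, world axes, zero at the start; "torque": the same for the moment, N m; "gripper_width": finger opening in mm.
Only numpy, scipy, OpenCV 4.12 (cv2) and the standard library are available. Lean on these libraries where they do the work, as an engineer would, in place of code of your own. Each camera call takes 0.05 s, during which the arm holds its last target.

## Working session

There is one attempt and no reset: what is moved stays moved. The work goes in short steps, Python scripts to look and compute and a tool call to move; the robot and the scene stay as the last step left them, time stands still between calls to the robot, and variables do not carry over. Pictures are saved under pics/ and viewed, and the job is handed in when it is done.

Besides the shell and the picture viewer there is one more tool, called after "Emit:" as name(argument=value, ...), one argument or row to a line, values as JSON. drive_tool: Moves the arm, as the interface text tells. Its arguments: {"type":"object","properties":{"moves":{"type":"array"},"grip_force":{"type":"number"}},"required":["moves"]}

```bash
mkdir -p pics; ls; python3 - <<'E'
from workcell import telemetry, grab_frame
import cv2
print(telemetry.state())
for n in("side","top"):
    f=grab_frame(n); cv2.imwrite(f"pics/{n}0.png",f["color"]); print(n,f["vertical_fov"],f["cx"],f["cy"],f["pose"])
E
```

```text
pics
{'time_s': 0.0, 'qpos': array([-7.55738379e+01,  1.83509216e+01,  8.97076089e+01,  7.24694631e-04,
        7.20440632e+01, -1.14601916e+00]), 'qvel': array([ 0.03249412, -0.04462874,  0.00167981, -0.00988949, -0.03460478,
       -0.01668044]), 'effort': array([ 9.80095174e-04, -4.12470317e+01, -2.31970650e+01,  7.26644299e-02,
        4.53802804e-02, -1.23509567e-04]), 'ee_pos': array([ 154.2194795 , -553.33052426,  178.91940724]), 'ee_rot': array([-1.79897441e+02, -2.74078062e-03,  1.55719548e+01]), 'force': array([-0.22469533, -0.00053625,  0.49843609]), 'torque': array([ 0.0441698 ,  0.05954501, -0.076327  ]), 'gripper_width': 91.27396385040005}
side 50.87011627115308 322.95756777766445 235.76095212592003 [[-9.98936444e-01  3.23176049e-02 -3.28869654e-02  5.49108706e+02]
 [ 4.48662729e-02  5.16862217e-01 -8.54892079e-01  1.12767819e+03]
 [-1.06300346e-02 -8.55458369e-01 -5.17762476e-01  6.66216027e+02]
 [ 0.00000000e+00  0.00000000e+00  0.00000000e+00  1.00000000e+00]]
top 47.21831081014011 331.21758928629504 240.69482507197816 [[ 2.71122494e-02 -9.81264941e-01  1.90746012e-01  3.09682481e+02]
 [-9.99484213e-01 -2.98955671e-02 -1.17287208e-02  2.61597675e+02]
 [ 1.72114427e-02 -1.90329636e-01 -9.81569354e-01  1.20859518e+03]
 [ 0.00000000e+00  0.00000000e+00  0.00000000e+00  1.00000000e+00]]
```

View pics/side0.png

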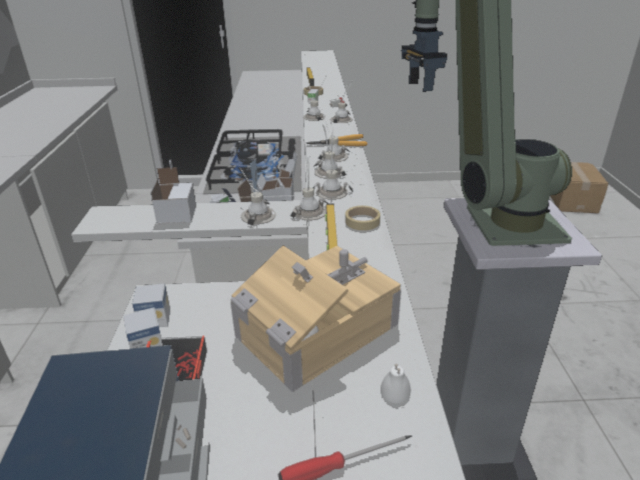

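View pics/top0.png

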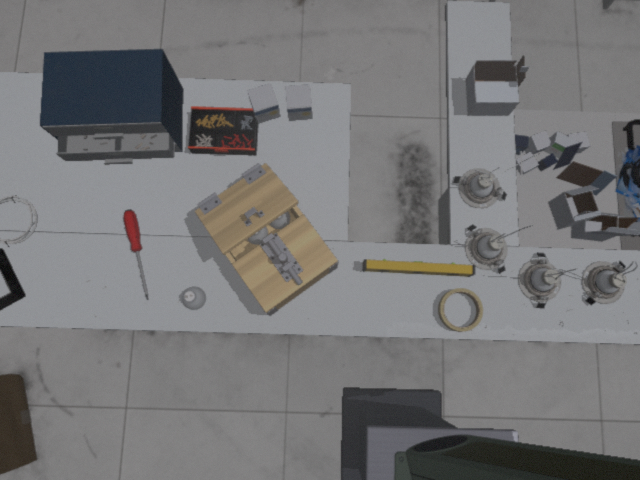

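The side view shows the half-open lid at about (290,295) and the bolt grip at (344,258). In the top view the box is at about (265,240), turned about 30°. I'll enlarge both.

```bash
python3 - <<'E'
import cv2
a=cv2.imread("pics/side0.png")[235:395,215:415]; cv2.imwrite("pics/sidez.png",cv2.resize(a,None,fx=4,fy=3.75 if 0 else 3.75,interpolation=cv2.INTER_CUBIC)[:600])
a=cv2.imread("pics/top0.png")[155:325,175:350]; cv2.imwrite("pics/topz.png",cv2.resize(a,None,fx=3.5,fy=3.5,interpolation=cv2.INTER_CUBIC))
E
```

```text
(no output)
```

View pics/sidez.png

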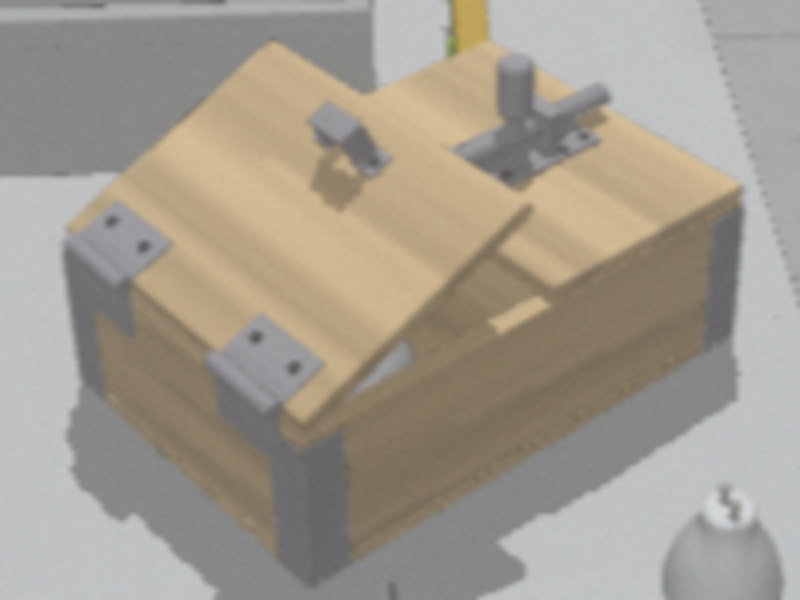

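View pics/topz.png

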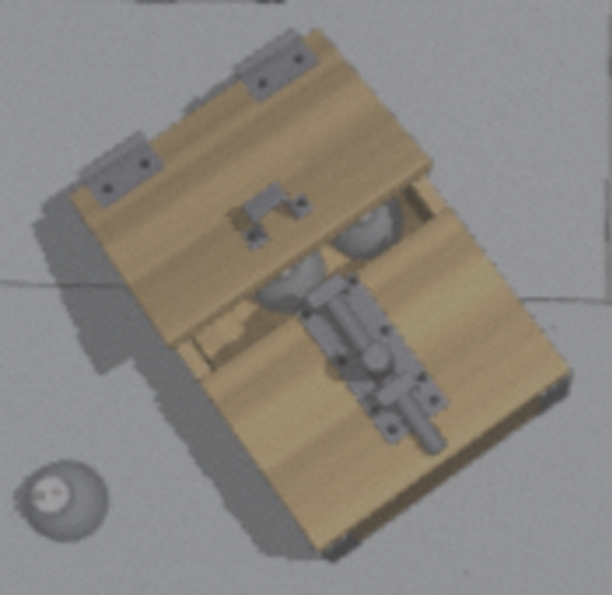

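```bash
cat > fit.py <<'E'
import numpy as np
from scipy.optimize import least_squares
import pickle
P={}
S=lambda u,v:(215+u/4,235+v/3.75)
T=lambda u,v:(175+u/3.5,155+v/3.5)
def lid(th,r,y,h=0): # r from hinge, h above top
    return np.array([130-r*np.cos(th)+h*np.sin(th)*1, y, 100+r*np.sin(th)+h*np.cos(th)])
obs={"top":[("F+",T(318,549)),("F-",T(571,372)),("D+",T(207,379)),("L+",T(172,343)),("L-",T(432,160)),("H+",T(72,195)),("H-",T(318,28)),("G",T(378,355))],
"side":[("F+",S(742,187)),("F-",S(492,42)),("D+",S(557,287)),("L+",S(530,207)),("L-",S(275,42)),("H+",S(298,420)),("H-",S(68,230)),("B+",S(315,585)),("BF",S(735,345)),("G",S(516,63))]}
def pt(n,p):
    th,b=p[3],p[4]
    q={"F+":(-130,90,100),"F-":(-130,-90,100),"D+":(-8,90,100),"L+":lid(th,136,90),"L-":lid(th,136,-90),"H+":lid(th,0,90),"H-":lid(th,0,-90),"B+":(130,90,0),"BF":(-130,90,0),"G":(-70+b,0,156)}[n]
    c,s=np.cos(p[2]),np.sin(p[2])
    return np.array([p[0]+c*q[0]-s*q[1],p[1]+s*q[0]+c*q[1],q[2]])
def proj(f,w,k=0):
    M=f["pose"]; c=M[:3,:3].T@(w-M[:3,3]); fl=240/np.tan(np.radians(f["vertical_fov"]/2))
    x=c[:2]/c[2]; x=x*(1+k*(x@x)); return np.array([f["cx"],f["cy"]])+fl*x
if __name__=="__main__":
    from workcell import grab_frame
    F={n:{k:v for k,v in grab_frame(n).items() if k!="color"} for n in("side","top")}
    pickle.dump(F,open("cal.pkl","wb"))
    def res(p,use=("top","side"),k=1):
        return np.concatenate([proj(F[n],pt(a,p),p[5+i]*k)-o for i,n in enumerate(("top","side")) if n in use for a,o in obs[n]])
    p0=[550,300,.5,.5,0,0,0]
    for use in (("top","side"),("top",),("side",)):
      for k in (0,1):
        r=least_squares(res,p0,args=(use,k),loss="soft_l1",x_scale=[10,10,.1,.1,10,.1,.1])
        print(use,r.x.round(3)); print(np.round(res(r.x,use,k).reshape(-1,2),1).tolist())
E
python3 fit.py
```

```text
('top', 'side') [5.32423e+02 3.82810e+02 6.53000e-01 4.17000e-01 4.14100e+00 0.00000e+00
 0.00000e+00]
[[-0.1, 0.8], [0.4, -0.5], [-2.5, 0.4], [-1.0, 0.7], [0.7, 0.7], [-1.2, -0.6], [0.3, -1.1], [-0.6, 0.1], [1.0, -1.0], [-0.3, -1.2], [-0.6, -0.1], [0.8, -1.1], [0.5, -0.7], [0.3, 1.1], [-1.4, -1.4], [-1.3, 1.0], [-0.8, -2.2], [0.0, -0.7]]
('top', 'side') [ 5.32493e+02  3.84313e+02  6.54000e-01  4.20000e-01  3.65500e+00
 -3.11000e-01 -1.06000e-01]
[[-0.1, 0.0], [-0.4, -0.7], [-2.1, 0.1], [-0.5, 0.5], [-0.1, 0.6], [0.9, 0.0], [0.2, -0.3], [-1.1, 0.2], [0.8, -0.7], [-0.3, -0.8], [-0.6, 0.2], [0.8, -0.7], [0.4, -0.4], [0.6, 1.2], [-1.1, -1.1], [-0.9, 0.0], [-1.1, -2.2], [0.2, -0.3]]
('top',) [5.32245e+02 3.81778e+02 6.55000e-01 4.37000e-01 4.37300e+00 0.00000e+00
 0.00000e+00]
[[0.6, 0.9], [0.9, -0.5], [-1.9, 0.5], [-1.0, 0.2], [0.7, -0.0], [-0.7, -0.4], [0.6, -1.0], [-0.1, 0.1]]
('top',) [ 5.32478e+02  3.83222e+02  6.56000e-01  4.33000e-01  3.37900e+00
 -2.42000e-01  0.00000e+00]
[[0.5, 0.2], [0.2, -0.8], [-1.7, 0.2], [-0.5, 0.2], [0.1, 0.1], [0.7, 0.0], [0.4, -0.5], [-0.4, 0.3]]
('side',) [5.32158e+02 3.84277e+02 6.51000e-01 4.16000e-01 4.90900e+00 0.00000e+00
 0.00000e+00]
[[1.4, -0.4], [0.1, -0.8], [-0.5, 0.5], [1.0, -0.4], [0.7, -0.3], [0.3, 1.7], [-1.3, -1.0], [-1.3, 1.6], [-0.5, -1.6], [-0.0, -0.1]]
('side',) [ 5.32301e+02  3.86459e+02  6.52000e-01  4.28000e-01  4.30900e+00
 -0.00000e+00 -1.75000e-01]
[[1.0, -0.0], [-0.0, -0.2], [-0.5, 0.9], [0.7, -0.3], [0.3, -0.2], [0.6, 1.6], [-0.8, -0.7], [-0.8, -0.2], [-1.1, -1.7], [0.2, 0.4]]
```

Two-view fit: box at (532, 384) mm, yaw about 37.4°, lid about 0.42 rad, bolt about 4 mm. The residuals are about 1 px, and the lid angle and bolt position are both inside the given ranges. My plan is to lift, close the gripper, align it with the box and travel over.

Emit:
drive_tool(
  moves=[
    {"claw": 1, "dx": 0, "dy": 0, "dz": -1, "yaw": -0.5},
    {"claw": 1, "dx": 0, "dy": 0, "dz": -1, "yaw": -0.5},
    {"claw": 1, "dx": 0, "dy": 0, "dz": -1, "yaw": -0.5},
    {"claw": 1, "dx": 0, "dy": 0, "dz": -1, "yaw": -0.5},
    {"claw": 1, "dx": 0, "dy": 0, "dz": -1, "yaw": -0.5},
  ],
  grip_force=10,
)

```text
time_s: 0.82
ee_pos: [153.8, -551.9, 278.7]
ee_rot: [-179.5, -0.2, 37.8]
force: [0.4, -0.9, 0.7]
gripper_width: 43.9
```

Emit:
drive_tool(
  moves=[
    {"claw": 1, "dx": 1, "dy": -0.52, "dz": 0, "yaw": 0},
    {"claw": 1, "dx": 1, "dy": -0.52, "dz": 0, "yaw": 0},
    {"claw": 1, "dx": 1, "dy": -0.52, "dz": 0, "yaw": 0},
    {"claw": 1, "dx": 1, "dy": -0.52, "dz": 0, "yaw": 0},
    {"claw": 1, "dx": 1, "dy": -0.52, "dz": 0, "yaw": 0},
  ],
)

```text
time_s: 1.45
ee_pos: [203.0, -445.5, 279.6]
ee_rot: [-179.6, -0.2, 37.7]
force: [0.5, -0.9, -0.0]
gripper_width: 0.6
```

Emit:
drive_tool(
  moves=[
    {"claw": 1, "dx": 1, "dy": -0.52, "dz": 0, "yaw": 0},
    {"claw": 1, "dx": 1, "dy": -0.52, "dz": 0, "yaw": 0},
    {"claw": 1, "dx": 1, "dy": -0.52, "dz": 0, "yaw": 0},
    {"claw": 1, "dx": 1, "dy": -0.52, "dz": 0, "yaw": 0},
    {"claw": 1, "dx": 1, "dy": -0.52, "dz": 0, "yaw": 0},
  ],
)

```text
time_s: 2.08
ee_pos: [253.0, -334.7, 280.3]
ee_rot: [-179.6, -0.2, 37.8]
force: [-0.2, 0.3, -0.2]
gripper_width: 0.3
```

Emit:
drive_tool(
  moves=[
    {"claw": 1, "dx": 1, "dy": -0.52, "dz": 0, "yaw": 0},
    {"claw": 1, "dx": 1, "dy": -0.52, "dz": 0, "yaw": 0},
    {"claw": 1, "dx": 1, "dy": -0.52, "dz": 0, "yaw": 0},
    {"claw": 1, "dx": 1, "dy": -0.52, "dz": 0, "yaw": 0},
    {"claw": 1, "dx": 1, "dy": -0.52, "dz": 0, "yaw": 0},
  ],
)

```text
time_s: 2.7
ee_pos: [301.1, -223.9, 280.9]
ee_rot: [-179.7, -0.2, 37.9]
force: [-0.3, 0.2, -0.6]
gripper_width: 0.6
```

Emit:
drive_tool(
  moves=[
    {"claw": 1, "dx": 1, "dy": -0.52, "dz": 0, "yaw": 0},
    {"claw": 1, "dx": 1, "dy": -0.52, "dz": 0, "yaw": 0},
    {"claw": 1, "dx": 1, "dy": -0.52, "dz": 0, "yaw": 0},
    {"claw": 1, "dx": 1, "dy": -0.52, "dz": 0, "yaw": 0},
    {"claw": 1, "dx": 1, "dy": -0.52, "dz": 0, "yaw": 0},
  ],
)

```text
time_s: 3.32
ee_pos: [347.5, -113.5, 281.4]
ee_rot: [-179.8, -0.3, 38.0]
force: [0.6, -0.3, -0.4]
gripper_width: 0.3
```

Emit:
drive_tool(
  moves=[
    {"claw": 1, "dx": 1, "dy": -0.52, "dz": 0, "yaw": 0},
    {"claw": 1, "dx": 1, "dy": -0.52, "dz": 0, "yaw": 0},
    {"claw": 1, "dx": 1, "dy": -0.52, "dz": 0, "yaw": 0},
    {"claw": 1, "dx": 1, "dy": -0.52, "dz": 0, "yaw": 0},
    {"claw": 1, "dx": 1, "dy": -0.52, "dz": 0, "yaw": 0},
  ],
)

```text
time_s: 3.95
ee_pos: [392.3, -3.6, 282.0]
ee_rot: [-179.8, -0.3, 38.2]
force: [-0.9, -0.1, -0.4]
gripper_width: 0.3
```

Emit:
drive_tool(
  moves=[
    {"claw": 1, "dx": 1, "dy": -0.52, "dz": 0, "yaw": 0},
    {"claw": 1, "dx": 1, "dy": -0.52, "dz": 0, "yaw": 0},
    {"claw": 1, "dx": 1, "dy": -0.52, "dz": 0, "yaw": 0},
    {"claw": 1, "dx": 1, "dy": -0.52, "dz": 0, "yaw": 0},
    {"claw": 1, "dx": 1, "dy": -0.52, "dz": 0, "yaw": 0},
  ],
)

```text
time_s: 4.58
ee_pos: [436.0, 105.9, 282.8]
ee_rot: [-179.9, -0.4, 38.3]
force: [0.3, 0.2, -0.3]
gripper_width: 0.5
```

Emit:
drive_tool(
  moves=[
    {"claw": 1, "dx": 1, "dy": -0.52, "dz": 0, "yaw": 0},
    {"claw": 1, "dx": 1, "dy": -0.52, "dz": 0, "yaw": 0},
    {"claw": 1, "dx": 1, "dy": -0.52, "dz": 0, "yaw": 0},
    {"claw": 1, "dx": 1, "dy": -0.52, "dz": 0, "yaw": 0},
    {"claw": 1, "dx": 1, "dy": -0.52, "dz": 0, "yaw": 0},
  ],
)

```text
time_s: 5.2
ee_pos: [479.6, 215.3, 283.6]
ee_rot: [-179.9, -0.4, 38.5]
force: [-0.4, 0.6, -0.1]
gripper_width: 0.5
```

Emit:
drive_tool(
  moves=[
    {"claw": 1, "dx": 0.9, "dy": -0.28, "dz": 0, "yaw": 0.05},
    {"claw": 1, "dx": 0.9, "dy": -0.28, "dz": 0, "yaw": 0.05},
    {"claw": 1, "dx": 0.9, "dy": -0.28, "dz": 0, "yaw": 0.05},
    {"claw": 1, "dx": 0.9, "dy": -0.28, "dz": 0.3, "yaw": 0},
    {"claw": 1, "dx": 0.9, "dy": -0.28, "dz": 0.5, "yaw": 0},
  ],
)

```text
time_s: 5.82
ee_pos: [537.5, 298.3, 267.7]
ee_rot: [-179.9, -0.4, 37.1]
force: [-0.9, 0.1, 0.0]
gripper_width: 0.3
```

Emit:
drive_tool(
  moves=[
    {"claw": 1, "dx": 0.9, "dy": -0.28, "dz": 0.7, "yaw": 0},
    {"claw": 1, "dx": 0.9, "dy": -0.28, "dz": 0.8, "yaw": 0},
    {"claw": 1, "dx": 0.9, "dy": -0.28, "dz": 0.8, "yaw": 0},
    {"claw": 1, "dx": 0.9, "dy": -0.28, "dz": 0.8, "yaw": 0},
    {"claw": 1, "dx": 0.6, "dy": -0.2, "dz": 0.6, "yaw": 0},
  ],
)

```text
time_s: 6.45
ee_pos: [591.5, 374.9, 185.6]
ee_rot: [-179.9, -0.1, 37.1]
force: [-0.2, -0.5, -0.4]
gripper_width: 0.4
```

```bash
cat > look.py <<'E'
import cv2,sys
from workcell import telemetry, grab_frame
t=sys.argv[1]
a=grab_frame("side")["color"][200:395,215:415]; b=grab_frame("top")["color"][130:325,175:375]
im=cv2.hconcat([a,b]); cv2.imwrite(f"pics/{t}.png",cv2.resize(im,(800,390),interpolation=cv2.INTER_CUBIC))
import numpy as np
s=telemetry.state(); p=s["ee_pos"]-[532.4,384,0]; c,n=np.cos(.653),np.sin(.653)
print("box-frame tcp",round(p[0]*c+p[1]*n,1),round(-p[0]*n+p[1]*c,1),p[2].round(1),s["ee_rot"].round(1),s["force"].round(1),s["time_s"],s["qpos"].round())
E
python3 look.py a1
```

```text
box-frame tcp 40.8 -43.0 184.6 [-179.9    0.    37.1] [-0.2 -0.4 -0.3] 6.55 [31. 30. 71.  0. 80. 84.]
```

View pics/a1.png

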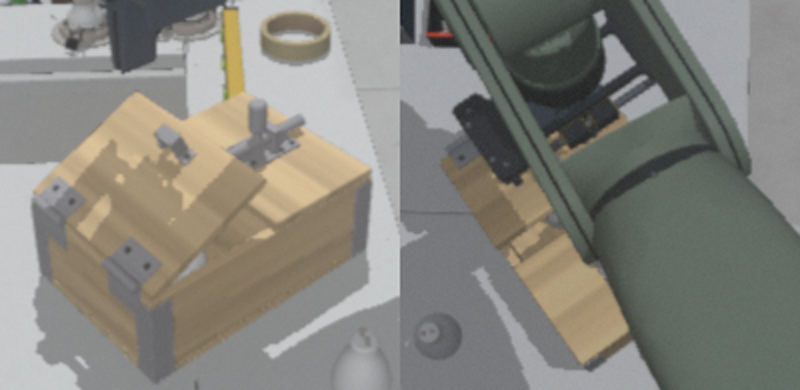

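The side view shows the closed fingers above the far half of the lid, clear of the keeper. I'll shift slightly forward and press down.

Emit:
drive_tool(
  moves=[
    {"claw": 1, "dx": -0.4, "dy": 0, "dz": 0.5, "yaw": 0},
    {"claw": 1, "dx": 0, "dy": 0, "dz": 0.5, "yaw": 0},
    {"claw": 1, "dx": 0, "dy": 0, "dz": 0.4, "yaw": 0},
    {"claw": 1, "dx": 0, "dy": 0, "dz": 0.4, "yaw": 0},
    {"claw": 1, "dx": 0, "dy": 0, "dz": 0.4, "yaw": 0},
  ],
)

```text
time_s: 7.18
ee_pos: [585.7, 369.7, 141.3]
ee_rot: [-180.0, -0.2, 37.1]
force: [0.5, 0.1, 0.5]
gripper_width: 0.4
```

Emit:
drive_tool(
  moves=[
    {"claw": 1, "dx": 0, "dy": 0, "dz": 0.4, "yaw": 0},
    {"claw": 1, "dx": 0, "dy": 0, "dz": 0.4, "yaw": 0},
    {"claw": 1, "dx": 0, "dy": 0, "dz": 0.4, "yaw": 0},
  ],
)

```text
time_s: 7.55
ee_pos: [585.9, 369.9, 116.0]
ee_rot: [-180.0, -0.3, 37.1]
force: [-0.5, -0.5, 1.6]
gripper_width: 0.9
```

```bash
python3 look.py a2
```

```text
box-frame tcp 33.4 -43.7 115.2 [-180.    -0.2   37.1] [-0.3  0.2 -1. ] 7.65 [31. 31. 78.  0. 71. 84.]
```

View pics/a2.png

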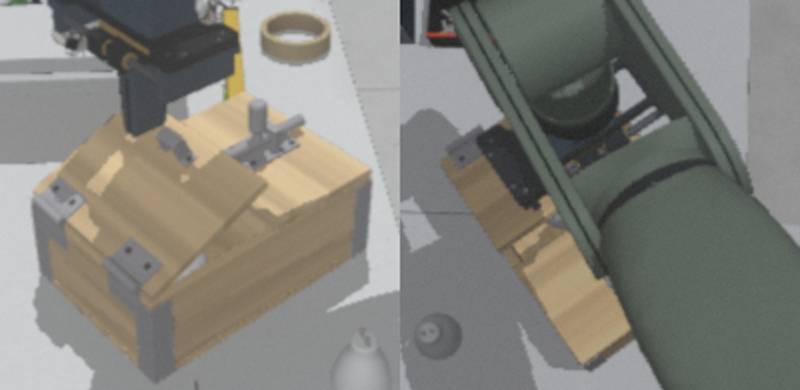

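```bash
python3 - <<'E'
import pickle,numpy as np,cv2
from fit import *
from workcell import telemetry,grab_frame
F=pickle.load(open("cal.pkl","rb"))
s=telemetry.state();w=s["ee_pos"]
f=grab_frame("side");im=f["color"].copy()
print(s["time_s"],w)
g=lambda q:np.array([532.4+np.cos(.653)*q[0]-np.sin(.653)*q[1],384+np.sin(.653)*q[0]+np.cos(.653)*q[1],q[2]])
for th,col in((.42,(0,0,255)),(0.2,(255,0,0)),(0,(0,255,0))):
  P=[proj(f,g(lid(th,r,y))) for r,y in((136,90),(136,-90),(0,-90),(0,90))]
  cv2.polylines(im,[np.round(np.array(P)*8).astype(int)],True,col,1,cv2.LINE_AA,3)
p=proj(f,w);cv2.circle(im,tuple(int(v) for v in p.round()),3,(255,0,255),1);print(p)
cv2.imwrite("pics/a3.png",cv2.resize(im[200:395,215:415],None,fx=3,fy=3,interpolation=cv2.INTER_CUBIC))
E
```

```text
7.65 [585.49723321 369.62661082 115.17845511]
[288.03765975 279.4803704 ]
```

View pics/a3.png

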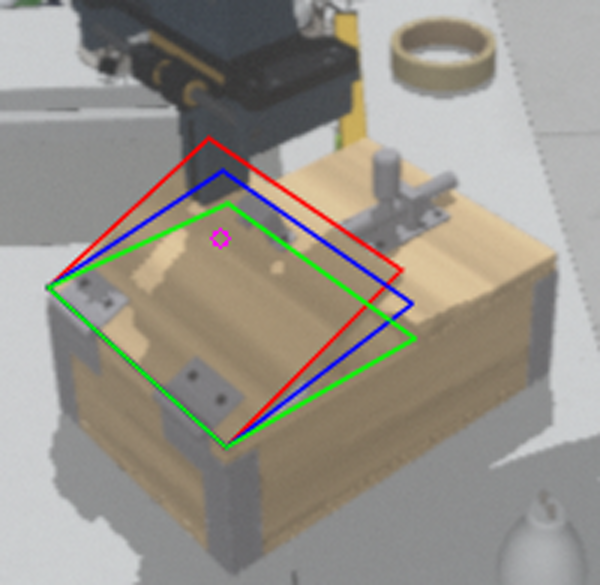

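The lid appears to have come down in this newer frame, but the fingertip sits about 11 px above where the TCP should project. The frames may be stale, so I'll re-check with the arm still.

```bash
python3 look.py a4
```

```text
box-frame tcp 34.0 -43.7 116.4 [-180.    -0.3   37.1] [ 0.3  0.6 -0.8] 7.8 [31. 31. 78.  0. 71. 84.]
```

View pics/a4.png

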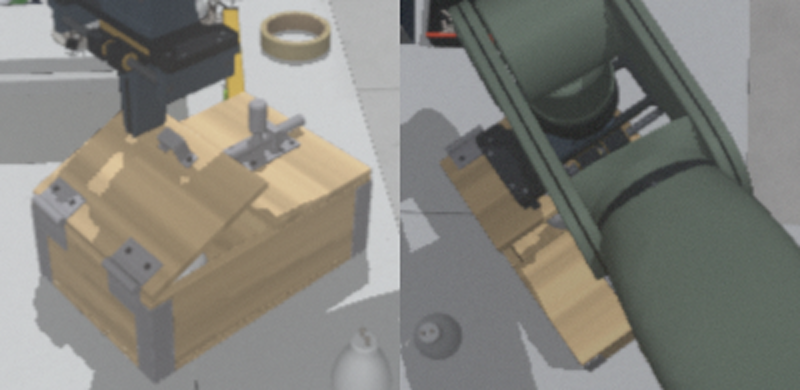

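```bash
python3 - <<'E'
import pickle,numpy as np,cv2
from fit import *
F=pickle.load(open("cal.pkl","rb"))
f=F["side"]
print("start",proj(f,np.array([154.2,-553.3,178.9])))
c,n=np.cos(.653),np.sin(.653)
g=lambda q:np.array([532.4+c*q[0]-n*q[1],384+n*q[0]+c*q[1],q[2]])
for nm,q in(("a1",(40.8,-43,184.6)),("a4",(34,-43.7,116.4))):
  p=proj(f,g(q)); print(nm,p,"in crop x2:",(p-[215,200])*2)
for z in(100,120,140,160): print(z,(proj(f,g((34,-43.7,z)))-[215,200])*2)
im=cv2.imread("pics/side0.png")[0:120,370:480];cv2.imwrite("pics/g0.png",cv2.resize(im,None,fx=5,fy=5))
E
```

```text
start [419.07722278  98.00124501]
a1 [283.09303307 249.41872558] in crop x2: [136.18606615  98.83745116]
a4 [287.75556739 279.05546791] in crop x2: [145.51113478 158.11093582]
100 [146.33453287 172.39641046]
120 [145.32837496 154.94015995]
140 [144.29954288 137.09052581]
160 [143.24726144 118.8340589 ]
```

View pics/g0.png

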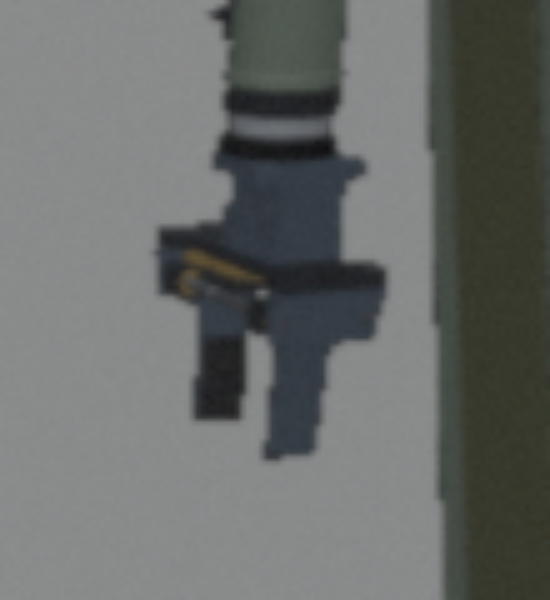

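```bash
python3 - <<'E'
import numpy as np,cv2
from fit import *
from workcell import telemetry,grab_frame
from scipy.spatial.transform import Rotation as R
s=telemetry.state(); Rm=R.from_euler("xyz",s["ee_rot"],degrees=True).as_matrix()
out=[]
for n,(r0,c0) in (("side",(130,215)),("top",(100,175))):
  f=grab_frame(n); im=f["color"].copy()[r0:r0+200,c0:c0+200]; im=cv2.resize(im,None,fx=4,fy=4,interpolation=cv2.INTER_CUBIC)[:600]
  def dr(box,z,col):
    P=[proj(f,s["ee_pos"]+Rm@np.array([a*box[0]/2,b*box[1]/2,z])) for a,b in((1,1),(1,-1),(-1,-1),(-1,1))]
    cv2.polylines(im,[np.round((np.array(P)-[c0,r0])*4).astype(int)],True,col,1)
  dr((32,27),0,(255,0,255)); dr((76,178),-79,(0,0,255)); 
  dr((32,27),-40,(255,255,0)); dr((76,178),-119,(0,255,255))
  cv2.imwrite(f"pics/b_{n}.png",im)
E
```

```text
(no output)
```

View pics/b_side.png

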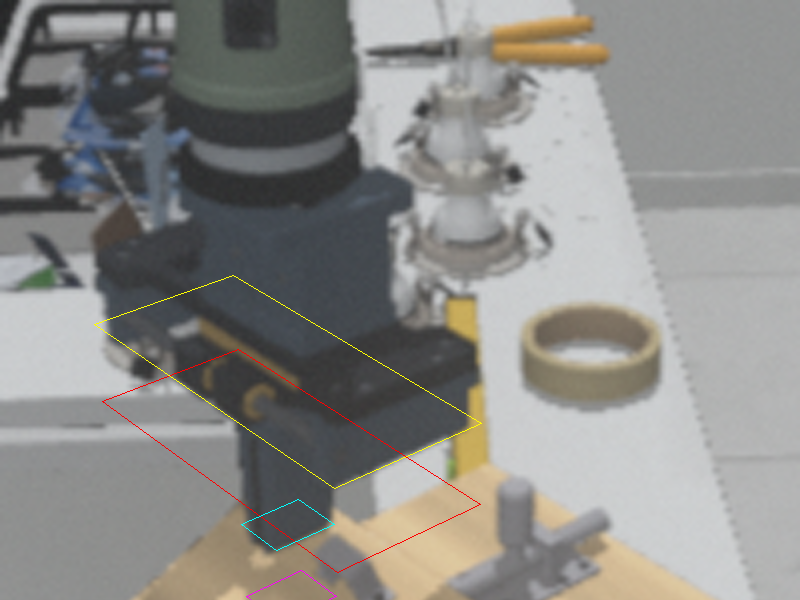

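View pics/b_top.png

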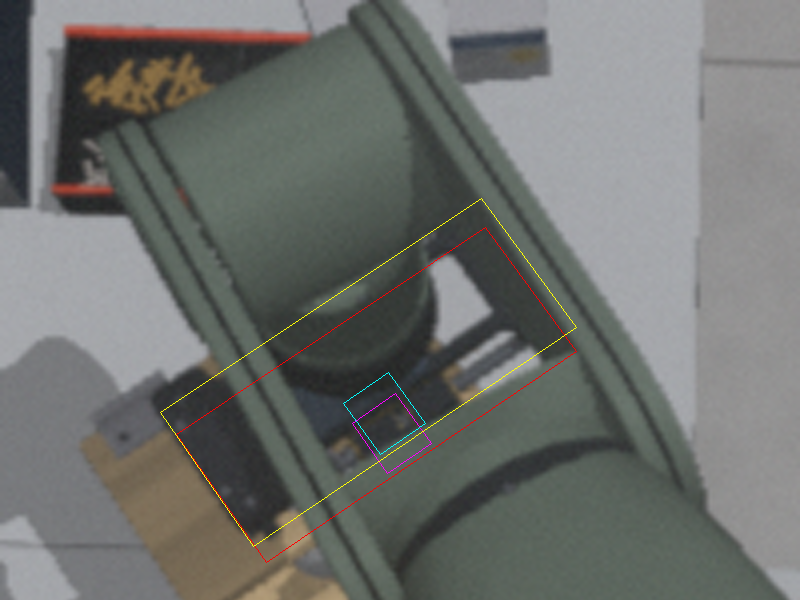

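The overlay fits both views if the real fingertips are about 40 mm above the reported TCP; x and y agree. So the fingertips haven't reached the lid yet, and the lid is still at 0.42 rad. I'll keep going down in short steps and watch the force: contact should come near a reported z of 112 and the lid should shut near 60.

Emit:
drive_tool(
  moves=[
    {"claw": 1, "dx": 0, "dy": 0, "dz": 0.4, "yaw": 0},
    {"claw": 1, "dx": 0, "dy": 0, "dz": 0.3, "yaw": 0},
  ],
)

```text
time_s: 8.15
ee_pos: [586.5, 370.2, 103.2]
ee_rot: [-180.0, -0.4, 37.1]
force: [-1.4, -0.2, 1.2]
gripper_width: 0.5
```

Emit:
drive_tool(
  moves=[
    {"claw": 1, "dx": 0, "dy": 0, "dz": 0.3, "yaw": 0},
    {"claw": 1, "dx": 0, "dy": 0, "dz": 0.3, "yaw": 0},
  ],
)

```text
time_s: 8.4
ee_pos: [586.3, 370.1, 90.4]
ee_rot: [-180.0, -0.3, 37.1]
force: [-1.2, -0.6, 1.8]
gripper_width: 0.4
```

```bash
python3 look.py a5
```

```text
box-frame tcp 34.2 -43.8 89.7 [-180.    -0.3   37.1] [-0.9 -0.2  0.1] 8.5 [31. 32. 80.  0. 67. 84.]
```

View pics/a5.png

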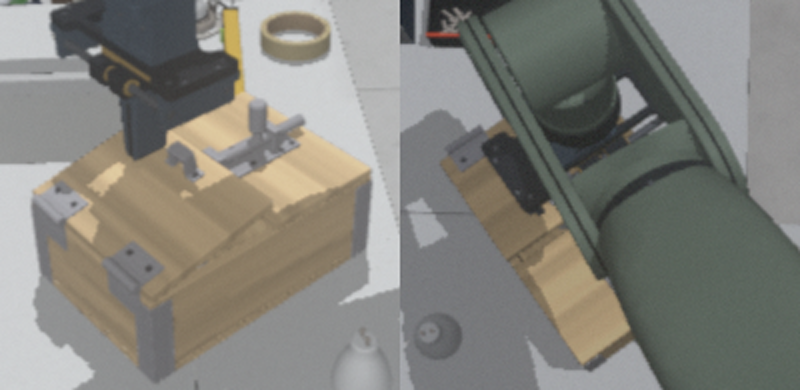

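The lid is swinging down: its near front corner moved from (265,183) to (270,210) in the crop. I'll keep pressing.

Emit:
drive_tool(
  moves=[
    {"claw": 1, "dx": 0, "dy": 0, "dz": 0.4, "yaw": 0},
    {"claw": 1, "dx": 0, "dy": 0, "dz": 0.3, "yaw": 0},
  ],
)

```text
time_s: 8.75
ee_pos: [586.3, 370.1, 75.3]
ee_rot: [-180.0, -0.3, 37.1]
force: [-1.4, 0.0, 1.0]
gripper_width: 0.5
```

Emit:
drive_tool(
  moves=[
    {"claw": 1, "dx": 0, "dy": 0, "dz": 0.3, "yaw": 0},
    {"claw": 1, "dx": 0, "dy": 0, "dz": 0.2, "yaw": 0},
  ],
)

```text
time_s: 9.0
ee_pos: [586.2, 370.0, 65.9]
ee_rot: [-180.0, -0.3, 37.1]
force: [-4.1, -3.4, 20.0]
gripper_width: 0.0
```

Emit:
drive_tool(
  moves=[
    {"claw": 1, "dx": 0, "dy": 0, "dz": 0.2, "yaw": 0},
    {"claw": 1, "dx": 0, "dy": 0, "dz": 0.2, "yaw": 0},
  ],
)

```text
time_s: 9.25
ee_pos: [586.3, 370.1, 66.0]
ee_rot: [180.0, -0.5, 37.1]
force: [-5.0, -4.5, 18.4]
gripper_width: 0.2
```

```bash
python3 look.py a6
```

```text
box-frame tcp 34.3 -43.9 66.0 [180.   -0.5  37.1] [-5.6 -3.4 19.1] 9.35 [31. 33. 82.  0. 64. 84.]
```

View pics/a6.png

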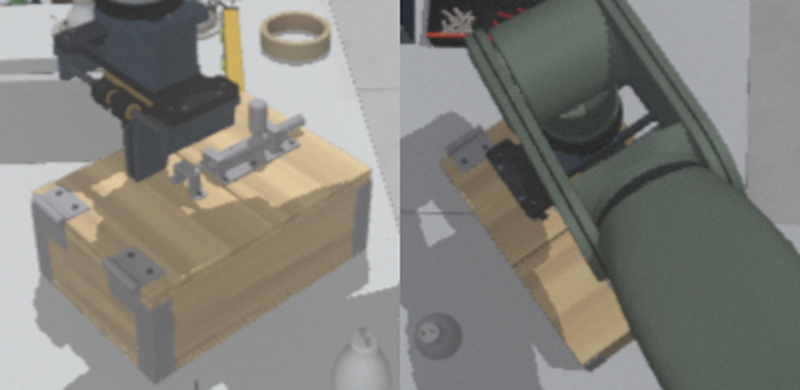

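The lid is flat, with the deck and lid edges in line and the tool stopped against about 20 N. Reported z 66 at a true height of 100 puts the fingertip offset at about 34 mm. Next I'll lift, pass beside the bolt, and come round to the front of the grip.

Emit:
drive_tool(
  moves=[
    {"claw": 1, "dx": 0, "dy": 0, "dz": -0.9, "yaw": 0},
    {"claw": 1, "dx": 0, "dy": 0, "dz": -0.9, "yaw": 0},
    {"claw": 1, "dx": -1, "dy": 0, "dz": 0, "yaw": -0.03},
    {"claw": 1, "dx": -1, "dy": 0, "dz": 0, "yaw": 0},
    {"claw": 1, "dx": -1, "dy": 0, "dz": 0, "yaw": 0},
  ],
)

```text
time_s: 9.98
ee_pos: [539.0, 334.2, 103.0]
ee_rot: [180.0, -0.7, 37.4]
force: [-0.2, 0.4, 0.5]
gripper_width: 0.4
```

Emit:
drive_tool(
  moves=[
    {"claw": 1, "dx": -1, "dy": 0, "dz": 0, "yaw": 0},
    {"claw": 1, "dx": -1, "dy": 0, "dz": 0, "yaw": 0},
    {"claw": 1, "dx": -1, "dy": 0, "dz": 0, "yaw": 0},
    {"claw": 1, "dx": -1, "dy": 0, "dz": 0, "yaw": 0},
    {"claw": 1, "dx": 0, "dy": 0, "dz": 0, "yaw": 0},
  ],
)

```text
time_s: 10.6
ee_pos: [473.2, 284.1, 102.0]
ee_rot: [-180.0, -0.8, 37.4]
force: [-0.2, 0.6, 0.7]
gripper_width: 0.7
```

```bash
python3 look.py a7
```

```text
box-frame tcp -105.9 -43.5 102.2 [180.   -0.9  37.4] [ 0.3 -1.6  0.1] 10.7 [ 30.  19. 100.   0.  60.  82.]
```

View pics/a7.png

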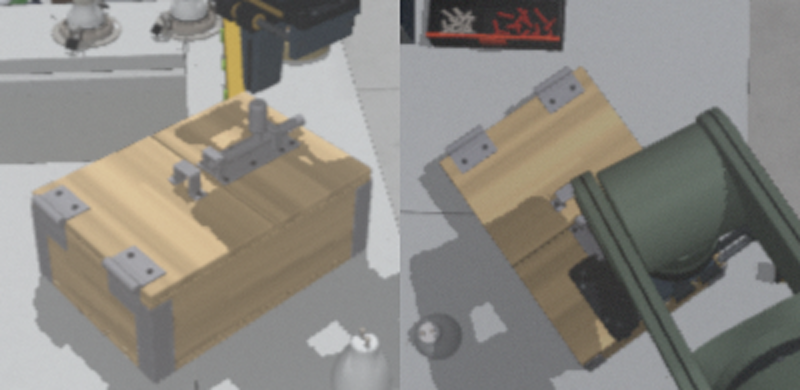

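The lid stays flat and the fingers are beyond the bolt, in front of the grip. I'll move in line with it and go down slightly.

Emit:
drive_tool(
  moves=[
    {"claw": 1, "dx": 0, "dy": -1, "dz": 0.1, "yaw": 0},
    {"claw": 1, "dx": 0, "dy": -1, "dz": 0.1, "yaw": 0},
    {"claw": 1, "dx": 0, "dy": -0.2, "dz": 0.1, "yaw": 0},
  ],
)

```text
time_s: 11.08
ee_pos: [448.3, 324.3, 95.7]
ee_rot: [-180.0, -1.0, 37.3]
force: [0.8, 0.7, -0.5]
gripper_width: 0.3
```

```bash
python3 look.py a8
```

```text
box-frame tcp -103.5 2.9 95.6 [-180.    -1.    37.3] [-0.5  0.9 -0.4] 11.175 [ 35.  20. 101.   0.  59.  87.]
```

View pics/a8.png

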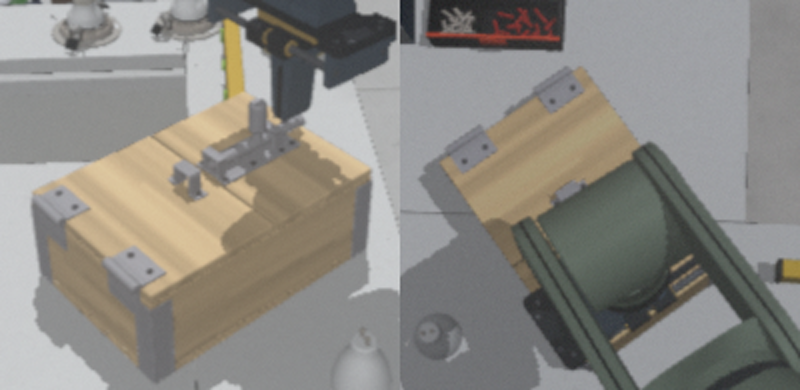

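The fingers are right in front of the grip, with the tip above the arch at crop (290,118). Pushing along +x.

Emit:
drive_tool(
  moves=[
    {"claw": 1, "dx": 0.3, "dy": 0.12, "dz": 0, "yaw": 0},
    {"claw": 1, "dx": 0.4, "dy": 0, "dz": 0, "yaw": 0},
    {"claw": 1, "dx": 0.4, "dy": 0, "dz": 0, "yaw": 0},
    {"claw": 1, "dx": 0.4, "dy": 0, "dz": 0, "yaw": 0},
  ],
)

```text
time_s: 11.68
ee_pos: [473.9, 338.8, 95.6]
ee_rot: [-179.9, -0.6, 37.2]
force: [-2.6, -0.6, 2.0]
gripper_width: 0.6
```

```bash
python3 look.py a9
```

```text
box-frame tcp -72.6 -0.4 95.6 [-180.    -0.8   37.2] [ 0.2 -0.4 -0.9] 11.775 [34. 22. 96.  0. 61. 87.]
```

View pics/a9.png

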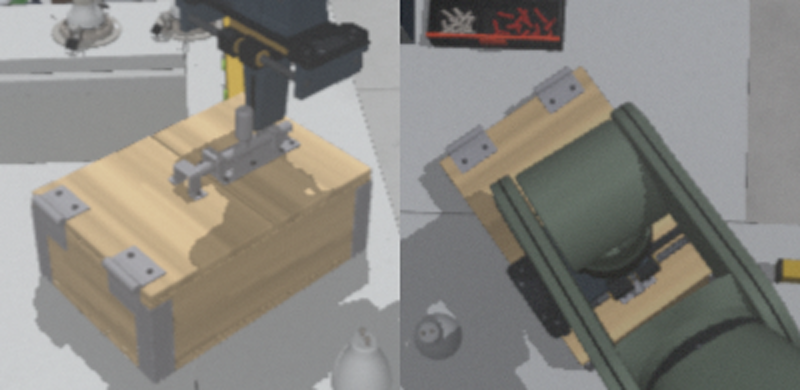

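The bolt is moving: its tip is entering the keeper at crop (190,172), and the grip is at (245,122). Continuing.

Emit:
drive_tool(
  moves=[
    {"claw": 1, "dx": 0.4, "dy": 0, "dz": 0, "yaw": 0},
    {"claw": 1, "dx": 0.4, "dy": 0, "dz": 0, "yaw": 0},
  ],
)

```text
time_s: 12.02
ee_pos: [487.3, 349.0, 95.6]
ee_rot: [-179.9, -0.7, 37.2]
force: [-3.4, -1.6, 0.6]
gripper_width: 0.5
```

Emit:
drive_tool(
  moves=[
    {"claw": 1, "dx": 0.25, "dy": 0, "dz": 0, "yaw": 0},
    {"claw": 1, "dx": 0.25, "dy": 0, "dz": 0, "yaw": 0},
  ],
)

```text
time_s: 12.28
ee_pos: [494.0, 354.1, 95.4]
ee_rot: [-179.9, -0.3, 37.2]
force: [-11.3, -7.5, 8.4]
gripper_width: 0.6
```

Emit:
drive_tool(
  moves=[
    {"claw": 1, "dx": 0.2, "dy": 0, "dz": 0, "yaw": 0},
    {"claw": 1, "dx": 0.2, "dy": 0, "dz": 0, "yaw": 0},
  ],
)

```text
time_s: 12.52
ee_pos: [493.3, 353.6, 95.7]
ee_rot: [-179.9, 0.8, 37.2]
force: [-11.0, -7.7, 9.0]
gripper_width: 0.7
```

```bash
python3 look.py a10
```

```text
box-frame tcp -49.5 -0.4 95.7 [-179.9    0.8   37.2] [-11.9  -8.5   8.9] 12.625 [35. 25. 92.  0. 64. 87.]
```

View pics/a10.png

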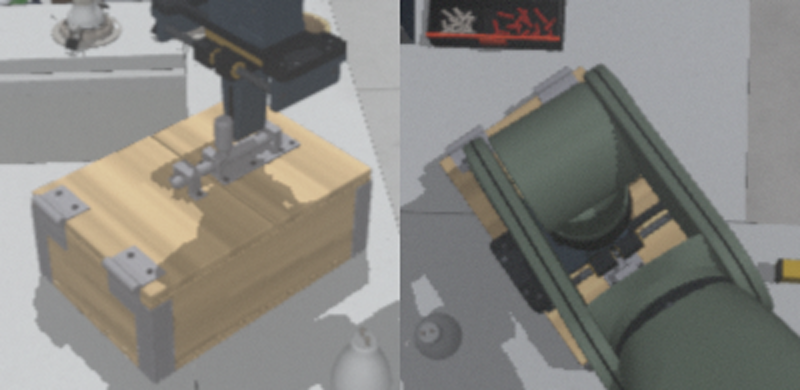

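The tool stopped at box x = -49.5, against a predicted -50, with about 14 N, and the rod end shows through the keeper. Backing off and lifting clear.

Emit:
drive_tool(
  moves=[
    {"claw": 1, "dx": -0.5, "dy": 0, "dz": 0, "yaw": 0},
    {"claw": 1, "dx": -0.8, "dy": 0, "dz": 0, "yaw": 0},
    {"claw": 1, "dx": -0.8, "dy": 0, "dz": -0.8, "yaw": 0},
    {"claw": 1, "dx": -0.8, "dy": 0, "dz": -1, "yaw": 0},
    {"claw": 1, "dx": -1, "dy": 0, "dz": -1, "yaw": 0},
  ],
)

```text
time_s: 13.25
ee_pos: [432.6, 306.2, 153.0]
ee_rot: [180.0, 0.4, 37.3]
force: [-0.8, 0.6, 0.6]
gripper_width: 0.3
```

Emit:
drive_tool(
  moves=[
    {"claw": 1, "dx": -1, "dy": 0, "dz": -1, "yaw": 0},
    {"claw": 1, "dx": -1, "dy": 0.5, "dz": -1, "yaw": 0},
    {"claw": 1, "dx": -1, "dy": 1, "dz": -1, "yaw": 0},
    {"claw": 1, "dx": -1, "dy": 1, "dz": 0, "yaw": 0},
    {"claw": 1, "dx": -1, "dy": 1, "dz": 0, "yaw": 0},
  ],
)

```text
time_s: 13.88
ee_pos: [395.9, 188.2, 218.1]
ee_rot: [179.8, -0.5, 37.4]
force: [0.6, -0.3, 0.6]
gripper_width: 0.8
```

Emit:
drive_tool(
  moves=[
    {"claw": 1, "dx": -1, "dy": 1, "dz": 0, "yaw": 0},
    {"claw": 1, "dx": -1, "dy": 1, "dz": 0, "yaw": 0},
    {"claw": 1, "dx": 0, "dy": 0, "dz": 0, "yaw": 0},
    {"claw": 1, "dx": 0, "dy": 0, "dz": 0, "yaw": 0},
  ],
)

```text
time_s: 14.38
ee_pos: [388.8, 129.6, 219.0]
ee_rot: [179.6, -1.0, 37.3]
force: [-0.8, 0.1, -0.3]
gripper_width: 0.1
```

```bash
python3 look.py a11; python3 - <<'E'
import cv2
from workcell import grab_frame
from fit import *
f=grab_frame("side");cv2.imwrite("pics/fs.png",cv2.resize(f["color"][235:315,255:355],None,fx=7,fy=7,interpolation=cv2.INTER_CUBIC))
t=grab_frame("top");cv2.imwrite("pics/ft.png",t["color"])
for b in(35,40,45):
  p=[532.4,384,.653,0,b]; q=proj(f,pt("G",p)); print(b,q,(q-[255,235])*7,proj(t,pt("G",p)))
E
```

```text
box-frame tcp -268.5 -114.6 218.9 [179.6  -1.   37.4] [-0.  -0.1  0.4] 14.475 [ 17.   1. 106.  -0.  72.  70.]
35 [331.498756   257.52533802] [535.49129202 157.67736611] [272.71360521 243.80192535]
40 [329.41566316 258.52495413] [520.90964213 164.67467893] [271.25005296 241.75324336]
45 [327.32013886 259.53053575] [506.24097202 171.71375023] [269.78847434 239.70732405]
```

View pics/fs.png

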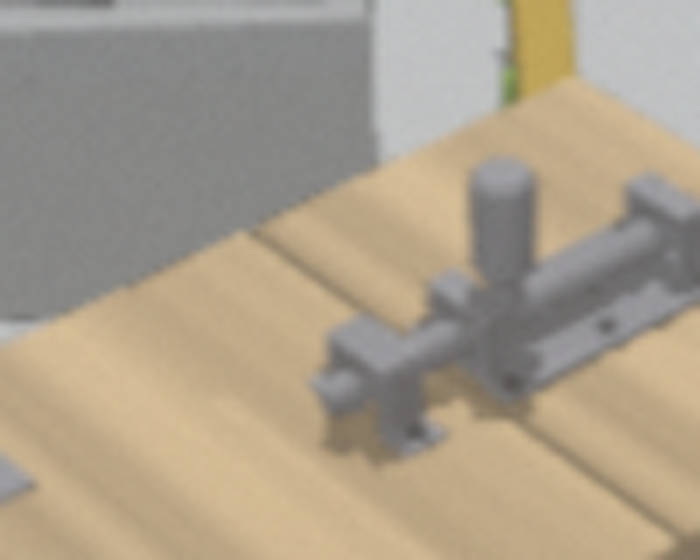

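View pics/ft.png

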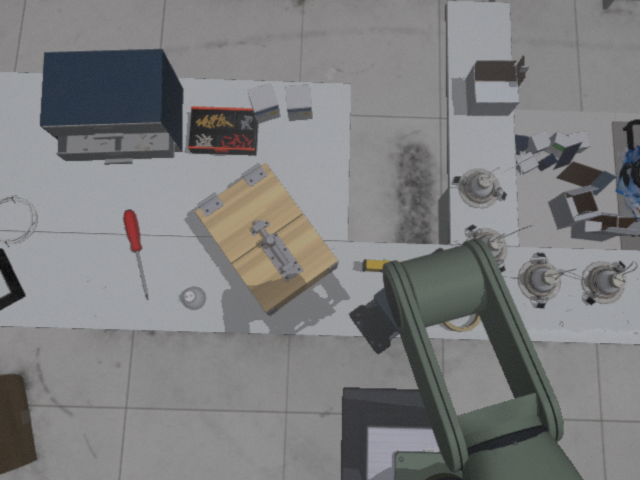

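The rod is fully through the keeper: the grip top is at (503,175) in the zoom, against (506,172) predicted for 45 mm. The lid is flush and the bulb, level and roll are in place. Handing in.

```bash
python3 -c "
from workcell import job
print(job.job_done())"
```

```text
the job is handed in; nothing more can be done
None
```

I shut the lid with closed fingertips until it lay flat. Then I pushed the bolt's grip along until the bolt hit its stop, backed off, lifted clear and handed in at about 14.6 s.

- **Lid:** In the last pictures it lies flush with the deck. It closed against about 20 N, well under the limits.
- **Bolt:** The rod stands out beyond the keeper. The grip's pixel position matches the fully home 45 mm to within about 1 px. The tool stopped at x = -49.5 mm in the box's frame, against a predicted -50, with about 14 N.
- **Other objects:** The bulb is where it was. The arm hid part of the level and the roll in the last picture; their visible parts look unmoved, and the tool passed well above both.
- **One check disagreed:** The pictures put the real fingertips about 34–40 mm above the reported TCP. Contact with the shut lid gave 34 mm, and I used that for the bolt push. Because of this offset, my first press stopped short of the lid, so I had to go down further.

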